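# Clear a jammed reagent cartridge from the feed chute

## Robot

A 6-joint arm with a two-finger parallel gripper is mounted at the origin on the work surface. World frame = base frame: x ahead of the robot, y to its left, z up, the work surface at z = 0. Lengths are in m, angles in degrees, forces in N, time in s.
With the tool pointing down it reaches from about 0.35 to 0.875 m from the base axis. Payload 4.2 kg.
Tool frame: the origin (TCP) lies on the centre line of the jaws, within the pads' length; the fingertips stand 19 mm ahead of it and the grasp point (between the pads) is the TCP; z points along the fingers, y is the line along which they close (so a half turn about z gives the same grasp; the last joint's range is limited). The gripper opens to 87 mm and grips with 3 to 60 N. Pads are 19 mm wide; open, the fingers measure 117 mm over their backs; the gripper's body (75 mm by 190 mm) begins 51 mm behind the grasp point.
Start: joints at [82.999, 22.042, 0.453, 0, -68.411, -14.817], TCP at [0.232, 0.58, 0.242] pointing down, gripper open.
Joint ranges: [-179.83, 179.83], [-69.29, 118.12], [-61.27, 80.66], [-181.25, 117.63], [-171.15, -9.14], [-177.46, 177.46]. Speed limits (degrees/s): [159.86, 159.86, 180, 180, 180, 180].

## Interface

Orientations are given as a 3x3 rotation matrix whose columns are the frame's x, y, z axes.
In Python, from station import sense, capture, finish_job, search_frame, masks_of gives the robot as it stands.
- The arm moves only by the tool drive_tool, never from a script. Its argument "rows" is a list of rows, each a list of 7 numbers: the opening in per cent of the stroke, from 0 (shut) to 100 (fully open), then the shift along the world's x, y, z in mm, then the turn, a rotation vector about the world's x, y, z in rad. In form: [[fingers, dx, dy, dz, wx, wy, wz], ...]. A call has 1 to 5 rows; each row shifts and turns the commanded pose from where the row before left it; what a row does not reach is not made up. A row lasts 1/12 s, in which the tool goes at most 41.7 mm and 7.16 degrees, less where a joint would pass 70% of its speed; a pose out of reach is approached as far as the arm can. A call is refused whole if a number of a shift passes 41.7 or a number of a turn 0.125, either way. A call with a gripper value outside its range is refused whole. The fingers move at their own pace and stop on an object; the grip force is fixed at half the most. Time passes only in rows, so rows that do not move let the fingers close. It gives the time, the measured TCP pose, the force, the opening and the grip force at its end, in the units of the state.
- sense(): the state, without advancing time (a new reading comes with each control period).
- capture(name): name is "scene" or "top" or "wrist"; returns a dict with "frame" (480x640x3 uint8, red, green, blue), "z_map" (480x640 float32, m along the optical axis (not along the pixel's ray), 0 where there is no reading), "fx", "fy", "cx", "cy" (pixels), "distortion" ([k1, k2, p1, p2, k3] as OpenCV has them; the pictures are not rectified), "R" (3x3) and "t" (3): a world point X has camera coordinates R X + t; the wrist camera has in their place "T_tool_cam" (4x4, takes a point from camera to tool coordinates, whose origin is the TCP and whose axes are the flange's). Camera axes: x right, y down, z forward; pixel columns grow to the right and rows downward; lengths in m; the calibration is good to about 2 mm. A picture is of the moment at which its call begins: read the wrist's pose just before it.
- finish_job(): hands the job in; it is judged then, once.
Trained networks look in a picture, given as the dict that the camera call returned (one of the last four; its "shot" number tells which), for a name from the list of things; names that differ only in an ending like _2 or _b are one class to them, and where a whole thing is asked for, a point or a joint stands for the part that bears it (a point fixed in the world has none). Each returns a list of dicts, best first, with "p" (0 to 1); they miss things now and then, are a little off and sometimes report something else, mostly with a low value. They report only what shows in the picture. A call takes as long as a camera call. They do not tell look-alikes from the thing itself.
- search_frame(label, picture): "xy" ([column, row] in pixels, amid what is visible of it).
- masks_of(label, picture): "region" (480x640 bool, what is visible of it) and "xy" ([column, row] in pixels, amid what is visible of it).
The state is a dict: "time_s": time; "joints": joint angles; "joint_velocities": joint speeds; "effort": joint torques, N m; "tcp_pos": TCP position; "ee_rot": TCP orientation; "wrist_force": force on the tool from outside, world axes, zero at the start; "moment": the same for the moment, N m; "gripper_width": opening from 0.0 (shut) to 1.0 (fully open); "gripper_force": force on a finger pad.
Only numpy, scipy, OpenCV 4.12 (cv2) and the standard library are available. Lean on these libraries where they do the work, as an engineer would, in place of code of your own. Each camera call takes 0.05 s, during which the arm holds its last target. There are 200 camera calls.

## Task

A reagent cartridge has jammed in the analyser's feed chute, trapped between the chute's guide cheeks. Nudge it back up the slope until it is clear of the cheeks, lift it out and set it down flat, right way up, in the shallow empty tray without dropping it. Leave the other cartridge, the spare lying on the bench, where it is.

Things in the scene. Friction and masses are not known exactly. Their poses are not given: they have to be found in the camera images.
- cartridge_mid (a point): centre (half-way up) of the jammed cartridge: white plastic, upside-down T: flange 66 mm wide (x) x 84 long (y) x 8 thick with a rib 30 mm wide (x) over the full length, top 42 mm above the underside; flat ends; z up, y lengthwise; 0.15 kg. Starts lengthwise between the chute's cheeks, chute y -55 to -80 mm; they stop it being lifted. Friction keeps it wherever it is pushed (1-3 N).
- chute: fixed; origin on bench, y level and uphill, x across. Floor 72 mm wide, 42 mm up at y=0, rises 6 deg to +y; walls 11 mm high. Grey cheeks 12.5-46.5 mm above floor overhang the flange from y -208 to -5 mm; slot between them 46 mm wide, open above; shut fingers fit below the cartridge. Cartridge clear with centre beyond y +40, at top stop at +115. Low stop at y -208, then 50 mm tall housing to -291.
- tray: fixed shallow steel tray, empty, outside 138 mm (x) x 168 mm (y) x 18 mm tall, walls and floor 4 mm thick. Origin at the centre of its underside, on the bench, z up. It lies on the right or the left side of the bench; a white tube rack 110 mm tall stands on the other side.
- spare_mid (a point): centre (half-way up) of the spare cartridge, twin of the jammed one, lying flat on the bench between the robot and the chute; to be left alone.
Mind the look-alikes: they are no part of the job. Of the things shaped like the tray, the steel one is meant.

How it is judged (in metres and radians):
On the way:
1. the jammed cartridge is backed up the chute until it is clear of the cheeks (y of cartridge_mid in the frame of chute between 0.036 and 0.15 m and x of cartridge_mid in the frame of chute between -0.03 and 0.03 m and height (world z) of cartridge_mid below 0.11 m), for 0.1 s.
At the end, for the whole second after the job is handed in: The jammed cartridge lies flat on the floor of the tray, inside its walls (centre within 65 mm of the tray's centre, within 8 mm of its resting height), right way up within 10 degrees; the spare cartridge is within 30 mm of where it began (horizontal distance between cartridge_mid and tray below 0.065 m and z of cartridge_mid in the frame of tray between 0.018 and 0.033 m and angle between cartridge_mid's own z axis and vertical below 0.17 rad and distance of spare_mid from where it was at the start of the episode below 0.03 m); the robot touches nothing.
It fails at once if the spare cartridge is moved by more than 30 mm (distance of spare_mid from where it was at the start of the episode above 0.03 m).
It fails at once if the cartridge is dropped into the tray (out of the fingers more than 25 mm above its resting height) (horizontal distance between cartridge_mid and tray below 0.1 m and z of cartridge_mid in the frame of tray above 0.05 m and contact force between the fingers and cartridge below 0.02 N).
It also fails if it takes over 61 s, if anything falls off the work surface, if the arm or the gripper's body presses on something with over 40 N, if the wrist force passes 120 N, or if a joint passes its speed limit or range.

## Working session

There is one attempt and no reset: what is moved stays moved. The work goes in short steps, Python scripts to look and compute and a tool call to move; the robot and the scene stay as the last step left them, time stands still between calls to the robot, and variables do not carry over. Pictures are saved under pics/ and viewed, at most 10 in all, crops included, and the job is handed in when it is done.

Besides the shell and the picture viewer there is one more tool, called after ">>>" in YAML: its name, and indented under it one key for each argument. drive_tool: Moves the arm, as the interface text tells. Its arguments: {"type":"object","properties":{"rows":{"type":"array"}},"required":["rows"]}

```bash
mkdir -p pics; cat > h.py <<'E'
import numpy as np, cv2
from station import *
def world(c,px,s=None):
    K=np.array([[c['fx'],0,c['cx']],[0,c['fy'],c['cy']],[0,0,1.]])
    px=np.atleast_2d(px).astype(float)
    z=np.array([c['z_map'][int(round(v)),int(round(u))] for u,v in px])
    n=cv2.undistortPoints(px.reshape(-1,1,2),K,np.array(c['distortion'])).reshape(-1,2)
    P=np.c_[n*z[:,None],z]
    if 'R' in c and c['R'] is not None: return (P-np.array(c['t']))@np.array(c['R'])
    T=np.array(c['T_tool_cam']); Q=P@T[:3,:3].T+T[:3,3]
    return Q@np.array(s['ee_rot']).T+np.array(s['tcp_pos'])
def save(c,n): cv2.imwrite('pics/'+n,c['frame'][:,:,::-1])
E
python3 - <<'E'
from h import *
np.set_printoptions(precision=4,suppress=True)
for n in ['top','scene']:
    c=capture(n); save(c,n+'0.png')
    for l in ['cartridge_mid','chute','tray','spare_mid']:
        for m in masks_of(l,c)[:4]:
            v,u=np.nonzero(m['region']&(c['z_map']>0)); 
            if len(u)==0: continue
            P=world(c,np.c_[u,v]); print(n,l,round(m['p'],2),np.round(m['xy']),len(u),np.median(P,0),P.min(0),P.max(0))
print(sense())
E
```

```text
top cartridge_mid 0.79 [290. 144.] 672 [0.6369 0.0687 0.0751] [0.6209 0.0268 0.0337] [0.666  0.1137 0.0867]
top tray 0.85 [459. 352.] 4768 [ 0.1699 -0.3256  0.0042] [ 0.0845 -0.4236 -0.0056] [ 0.2564 -0.2266  0.0242]
top tray 0.74 [473. 253.] 4595 [ 0.4052 -0.3596  0.0041] [ 0.3219 -0.4584 -0.0068] [ 0.4887 -0.2618  0.0258]
top spare_mid 0.67 [279. 263.] 1057 [0.3803 0.0871 0.0141] [ 0.3313  0.0442 -0.0032] [0.4303 0.1328 0.0483]
scene cartridge_mid 0.69 [399. 291.] 633 [0.6422 0.0558 0.0745] [0.6147 0.0081 0.0307] [0.6694 0.1213 0.0832]
scene chute 0.88 [383. 312.] 9648 [0.6591 0.0144 0.0502] [ 0.4993 -0.1587 -0.0046] [0.7025 0.3796 0.089 ]
scene tray 0.8 [163. 312.] 4029 [ 0.4061 -0.3613  0.0048] [ 0.3173 -0.4556 -0.0015] [ 0.4918 -0.2586  0.0221]
scene tray 0.79 [156. 248.] 2652 [ 0.1701 -0.3277  0.0044] [ 0.0816 -0.4242 -0.0046] [ 0.261  -0.2278  0.0208]
scene spare_mid 0.6 [345. 251.] 674 [0.3998 0.0784 0.016 ] [0.3286 0.0448 0.0008] [0.4339 0.1301 0.0451]
{'time_s': 0.5, 'joints': array([ 83.0011,  22.0438,   0.4504,  -0.0028, -68.4107, -14.8176]), 'joint_velocities': array([ 0.047 , -0.0842,  0.0467,  0.0391,  0.0869, -0.0124]), 'effort': array([ -0.0002, -39.0073,  18.7448,   4.2208,   0.015 ,  -0.    ]), 'tcp_pos': array([0.2322, 0.5802, 0.2415]), 'ee_rot': array([[ 0.9284, -0.3717, -0.0001],
       [-0.3717, -0.9284, -0.0001],
       [-0.    ,  0.0001, -1.    ]]), 'wrist_force': array([ 0.4673, -0.82  , -0.0396]), 'moment': array([-0.0568,  0.0072, -0.0066]), 'gripper_force': 0.0, 'gripper_width': 0.9994259644054657}
```

View pics/top0.png

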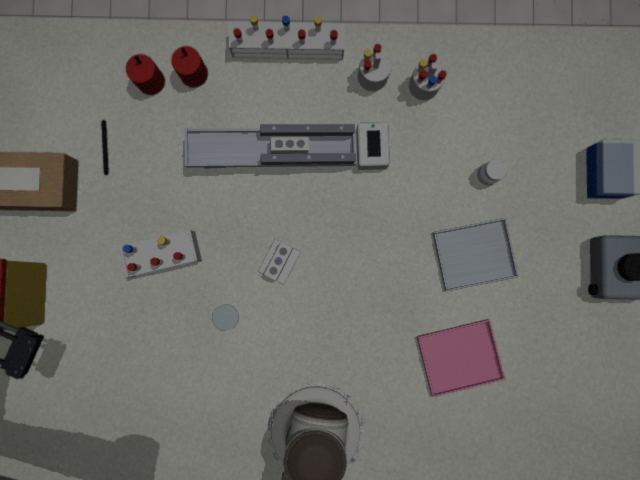

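View pics/scene0.png

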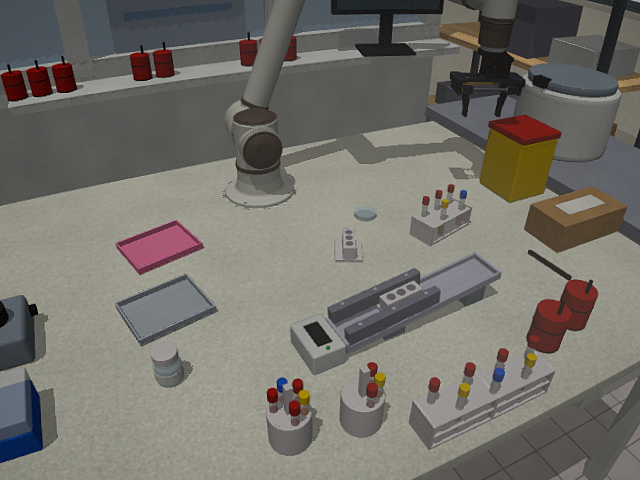

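The top view shows the chute at about (290,147), with its housing at the right (374,144), so uphill is left, which is world +y. The steel tray is at (473,253), and the pink one at (459,352) is a decoy. The spare is at (279,263).

```bash
python3 - <<'E'
from h import *
np.set_printoptions(precision=4,suppress=True)
def rect(P):
    r=cv2.minAreaRect((P[:,:2]*1000).astype(np.float32)); return np.round(r[0],1),np.round(r[1],1),round(r[2],2)
c=capture('top')
m=masks_of('cartridge_mid',c)[0]; v,u=np.nonzero(m['region']&(c['z_map']>0)); P=world(c,np.c_[u,v])
print('cart',rect(P[P[:,2]>.068]), np.percentile(P[:,2],[5,50,95]))
t=[m for m in masks_of('tray',c)]
for m in t:
    v,u=np.nonzero(m['region']&(c['z_map']>0)); P=world(c,np.c_[u,v]); print('tray',rect(P))
vv,uu=np.mgrid[110:185,175:400]; P=world(c,np.c_[uu.ravel(),vv.ravel()])
P=P[(c['z_map'][110:185,175:400].ravel()>0)]
Q=P[(P[:,2]>.022)&(P[:,0]>.55)&(P[:,0]<.72)]
print('chute all',rect(Q),Q.min(0),Q.max(0))
# per-y profile of high points (cheeks) and chute edges
for y in np.arange(-.14,.37,.03):
    S=Q[abs(Q[:,1]-y)<.008]
    print(round(y,2),S[:,0].min(),S[:,0].max(),'z:',[ (round(x,3),round(float(np.median(S[abs(S[:,0]-x)<.004,2])),4)) for x in np.arange(.59,.70,.01) if (abs(S[:,0]-x)<.004).any()])
E
```

```text
cart (array([635.3,  68.9]), array([38. , 83.9]), 1.22) [0.0455 0.0747 0.0821]
tray (array([ 169.6, -328.3]), array([145.8, 177.4]), 15.66)
tray (array([ 405.6, -362.8]), array([142.3, 179.8]), 12.67)
tray (array([381.3,  90.1]), array([65.8, 83.2]), 64.7)
chute all (array([637.9,  73.3]), array([101.4, 455.9]), 3.08) [ 0.5857 -0.1557  0.022 ] [0.6992 0.3006 0.0935]
-0.14 0.5982540578805219 0.6985085525196637 z: [(np.float64(0.6), 0.0429), (np.float64(0.61), 0.0484), (np.float64(0.62), 0.0497), (np.float64(0.63), 0.0494), (np.float64(0.64), 0.0501), (np.float64(0.65), 0.0498), (np.float64(0.66), 0.0488), (np.float64(0.67), 0.0494), (np.float64(0.68), 0.0499), (np.float64(0.69), 0.0484)]
-0.11 0.5970117759371271 0.6955531761101917 z: [(np.float64(0.6), 0.0454), (np.float64(0.61), 0.0481), (np.float64(0.62), 0.05), (np.float64(0.63), 0.0501), (np.float64(0.64), 0.0509), (np.float64(0.65), 0.0503), (np.float64(0.66), 0.0509), (np.float64(0.67), 0.0506), (np.float64(0.68), 0.0491), (np.float64(0.69), 0.0506)]
-0.08 0.5987954575258598 0.6958261504079933 z: [(np.float64(0.6), 0.0385), (np.
[... 3470 characters left out ...]
0.61), 0.0529), (np.float64(0.62), 0.0534), (np.float64(0.63), 0.0544), (np.float64(0.64), 0.0538), (np.float64(0.65), 0.0528), (np.float64(0.66), 0.0531), (np.float64(0.67), 0.0611)]
0.28 0.586369517519721 0.6698768977036026 z: [(np.float64(0.59), 0.0648), (np.float64(0.6), 0.057), (np.float64(0.61), 0.054), (np.float64(0.62), 0.0569), (np.float64(0.63), 0.0563), (np.float64(0.64), 0.0561), (np.float64(0.65), 0.0569), (np.float64(0.66), 0.0552), (np.float64(0.67), 0.066)]Traceback (most recent call last):
  File "<stdin>", line 18, in <module>
    return umr_minimum(a, axis, None, out, keepdims, initial, where)
ValueError: zero-size array to reduction operation minimum which has no identity
```

>>> drive_tool:
  rows:
    - [0,20.5,-30,-1,0,0,-0.0568]
    - [0,20.5,-30,-1,0,0,-0.0568]
    - [0,20.5,-30,-1,0,0,-0.0568]
    - [0,20.5,-30,-1,0,0,-0.0568]
    - [0,20.5,-30,-1,0,0,-0.0568]

```text
time_s: 1.07
tcp_pos: [0.3353, 0.4288, 0.2367]
ee_rot: [[0.786, -0.619, 0.0], [-0.619, -0.786, 0.0], [-0.0, -0.0, -1.0]]
wrist_force: [0.3, 0.4, -0.8]
gripper_width: 0.702
gripper_force: 0.0
```

>>> drive_tool:
  rows:
    - [0,20.5,-30,-1,0,0,-0.0568]
    - [0,20.5,-30,-1,0,0,-0.0568]
    - [0,20.5,-30,-1,0,0,-0.0568]
    - [0,20.5,-30,-1,0,0,-0.0568]
    - [0,20.5,-30,-1,0,0,-0.0568]

```text
time_s: 1.48
tcp_pos: [0.438, 0.2787, 0.2319]
ee_rot: [[0.581, -0.814, 0.001], [-0.814, -0.581, 0.001], [-0.0, -0.001, -1.0]]
wrist_force: [1.0, 0.4, -0.3]
gripper_width: 0.325
gripper_force: 0.0
```

>>> drive_tool:
  rows:
    - [0,20.5,-30,-1,0,0,-0.0568]
    - [0,20.5,-30,-1,0,0,-0.0568]
    - [0,20.5,-30,-1,0,0,-0.0568]
    - [0,20.5,-30,-1,0,0,-0.0568]
    - [0,20.5,-30,-1,0,0,-0.0568]

```text
time_s: 1.9
tcp_pos: [0.5406, 0.1286, 0.2268]
ee_rot: [[0.329, -0.944, 0.001], [-0.944, -0.329, 0.0], [-0.0, -0.001, -1.0]]
wrist_force: [0.1, 0.5, -0.4]
gripper_width: 0.022
gripper_force: 0.0
```

>>> drive_tool:
  rows:
    - [0,20.5,-30,-1,0,0,-0.0568]
    - [0,20.5,-30,-1,0,0,-0.0568]
    - [0,20.5,-30,-1,0,0,-0.0568]
    - [0,20.5,-30,-1,0,0,-0.0568]
    - [0,20.5,-30,-1,0,0,-0.0568]

```text
time_s: 2.32
tcp_pos: [0.6431, -0.0214, 0.2216]
ee_rot: [[0.051, -0.999, 0.0], [-0.999, -0.051, 0.0], [-0.0, -0.0, -1.0]]
wrist_force: [1.5, -0.0, 0.3]
gripper_width: 0.005
gripper_force: 0.0
```

>>> drive_tool:
  rows:
    - [0,0,0,0,0.021,0.0011,0]
    - [0,0,0,0,0.021,0.0011,0]
    - [0,0,0,0,0.021,0.0011,0]
    - [0,0,0,0,0.021,0.0011,0]
    - [0,0,0,0,0.021,0.0011,0]

```text
time_s: 2.73
tcp_pos: [0.6419, -0.0188, 0.2221]
ee_rot: [[0.055, -0.998, -0.005], [-0.993, -0.056, 0.107], [-0.107, -0.001, -0.994]]
wrist_force: [-0.3, -0.5, -0.5]
gripper_width: 0.005
gripper_force: 0.0
```

```bash
python3 - <<'E'
from h import *
np.set_printoptions(precision=4,suppress=True)
s=sense(); c=capture('wrist'); save(c,'w1.png')
for m in masks_of('cartridge_mid',c)[:3]:
    v,u=np.nonzero(m['region']&(c['z_map']>0)); P=world(c,np.c_[u,v],s)
    print(m['p'],m['xy'],np.median(P,0),np.percentile(P,2,0),np.percentile(P,98,0))
vv,uu=np.mgrid[0:480:3,0:640:3]; k=c['z_map'][::3,::3].ravel()>0
P=world(c,np.c_[uu.ravel(),vv.ravel()][k],s)
for y in [-.06,-.04,-.02,0,.015,.02,.025,.03,.035,.04,.08,.12,.14,.18]:
    S=P[abs(P[:,1]-y)<.003]
    g=S[(S[:,0]>.61)&(S[:,0]<.675)&(S[:,2]<.045)]
    h=S[(S[:,0]>.625)&(S[:,0]<.655)]
    if len(g) and len(h): print(y,'slot',g[:,0].min(),g[:,0].max(),np.median(g[:,2]),'mid z',np.median(h[:,2]))
E
```

```text
0.72 [315.1, 264.7] [0.6411 0.0333 0.0602] [0.617  0.0259 0.0362] [0.6617 0.069  0.0754]
-0.06 slot 0.621764387430712 0.6675913165835652 0.020998933317582236 mid z 0.291271993159472
-0.04 slot 0.6202900748583132 0.6657275658854204 0.023340901625975963 mid z 0.02346743119318212
-0.02 slot 0.6188240050003899 0.66498567104718 0.0251758707999602 mid z 0.25175528020698573
0 slot 0.6186674588291873 0.6643649036375032 0.027576809688082862 mid z 0.027923317179895685
0.015 slot 0.6191630422464206 0.6637688731951101 0.02904328151005861 mid z 0.028501089818792097
0.02 slot 0.6189432716484681 0.6636385095032702 0.029707951389305237 mid z 0.029670778441565404
0.025 slot 0.6185932048060993 0.663431454803913 0.0303485884408157 mid z 0.060709264461430434
0.03 slot 0.618390398956752 0.6631383663533644 0.03378032438611407 mid z 0.05218197909628011
0.035 slot 0.6183980579162711 0.6625909867954348 0.039215062978373336 mid z 0.07320632777892691
0.04 slot 0.6178599560030009 0.6624061500604072 0.03983755029509779 mid z 0.07449710509411078
```

View pics/w1.png

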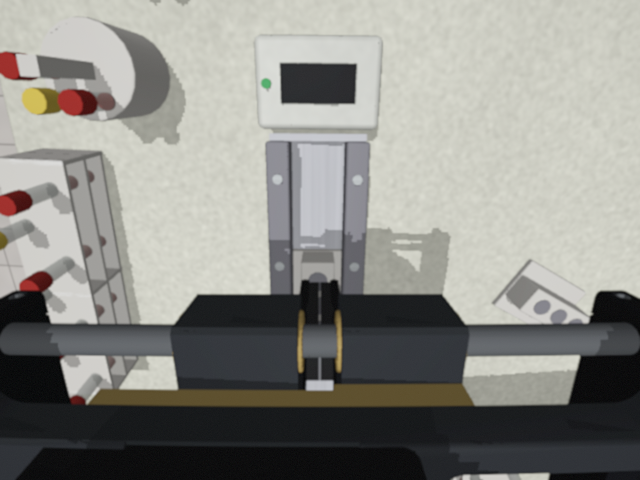

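>>> drive_tool:
  rows:
    - [0,0,-1,-30,0,0,0]
    - [0,0,-1,-30,0,0,0]
    - [0,0,-1,-30,0,0,0]
    - [0,0,0,-25,0,0,0]
    - [0,0,0,-20,0,0,0]

```text
time_s: 3.25
tcp_pos: [0.6411, -0.0221, 0.0845]
ee_rot: [[0.054, -0.998, -0.008], [-0.993, -0.055, 0.105], [-0.105, 0.002, -0.994]]
wrist_force: [0.8, 0.9, -1.2]
gripper_width: 0.009
gripper_force: 0.0
```

>>> drive_tool:
  rows:
    - [0,0,0,-15,0,0,0]
    - [0,0,0,-10,0,0,0]
    - [0,0,0,-6,0,0,0]
    - [0,0,0,0,0,0,0]

```text
time_s: 3.58
tcp_pos: [0.6417, -0.0224, 0.0546]
ee_rot: [[0.054, -0.999, -0.007], [-0.993, -0.055, 0.105], [-0.105, 0.002, -0.994]]
wrist_force: [-0.3, -0.2, -0.3]
gripper_width: 0.007
gripper_force: 0.0
```

>>> drive_tool:
  rows:
    - [0,-0.5,10,1.05,0,0,0]
    - [0,-0.5,10,1.05,0,0,0]
    - [0,-0.5,10,1.05,0,0,0]
    - [0,-0.5,6,0.6,0,0,0]
    - [0,-0.5,6,0.6,0,0,0]

```text
time_s: 4.0
tcp_pos: [0.6403, 0.0202, 0.0612]
ee_rot: [[0.055, -0.998, -0.004], [-0.993, -0.055, 0.104], [-0.104, -0.002, -0.995]]
wrist_force: [-0.5, -2.4, 2.3]
gripper_width: 0.0
gripper_force: 1.5
```

>>> drive_tool:
  rows:
    - [0,-0.5,10,1.05,0,0,0]
    - [0,-0.5,10,1.05,0,0,0]
    - [0,-0.5,10,1.05,0,0,0]
    - [0,-0.5,10,1.05,0,0,0]
    - [0,-0.5,10,1.05,0,0,0]

```text
time_s: 4.42
tcp_pos: [0.6372, 0.0701, 0.0654]
ee_rot: [[0.054, -0.999, -0.006], [-0.993, -0.054, 0.105], [-0.105, -0.0, -0.994]]
wrist_force: [0.3, -3.3, 2.4]
gripper_width: 0.01
gripper_force: 1.5
```

>>> drive_tool:
  rows:
    - [0,-0.5,10,1.05,0,0,0]
    - [0,-0.5,10,1.05,0,0,0]
    - [0,-0.5,10,1.05,0,0,0]
    - [0,-0.5,10,1.05,0,0,0]
    - [0,-0.5,10,1.05,0,0,0]

```text
time_s: 4.83
tcp_pos: [0.6346, 0.1202, 0.0704]
ee_rot: [[0.054, -0.999, -0.006], [-0.993, -0.054, 0.105], [-0.105, 0.0, -0.994]]
wrist_force: [0.3, -3.1, 1.9]
gripper_width: 0.006
gripper_force: 1.5
```

>>> drive_tool:
  rows:
    - [0,-0.5,8,0.8,0,0,0]
    - [0,-0.5,6,0.6,0,0,0]
    - [0,-0.3,5,0.5,0,0,0]
    - [0,-0.2,3,0.3,0,0,0]
    - [0,0,0,0,0,0,0]

```text
time_s: 5.25
tcp_pos: [0.6331, 0.1422, 0.0724]
ee_rot: [[0.054, -0.999, -0.006], [-0.993, -0.054, 0.106], [-0.106, -0.0, -0.994]]
wrist_force: [0.6, -0.2, 0.4]
gripper_width: 0.005
gripper_force: 0.0
```

```bash
python3 - <<'E'
from h import *
np.set_printoptions(precision=4,suppress=True)
for n in ['top','scene']:
    c=capture(n); save(c,n+'2.png')
    for m in masks_of('cartridge_mid',c)[:3]:
        v,u=np.nonzero(m['region']&(c['z_map']>0)); P=world(c,np.c_[u,v]); 
        print(n,m['p'],m['xy'],np.percentile(P,2,0),np.percentile(P,98,0))
        P=P[P[:,2]>.075]; 
        if len(P)>5:print(cv2.minAreaRect((P[:,:2]*1000).astype(np.float32)))
E
```

```text
top 0.79 [226.5, 151.1] [0.5974 0.1742 0.0514] [0.6419 0.236  0.1469]
((602.7136840820312, 194.62655639648438), (80.353271484375, 65.19479370117188), 24.52294921875)
scene 0.57 [447.7, 292.7] [0.6455 0.155  0.0492] [0.6668 0.1997 0.0687]
```

View pics/scene2.png

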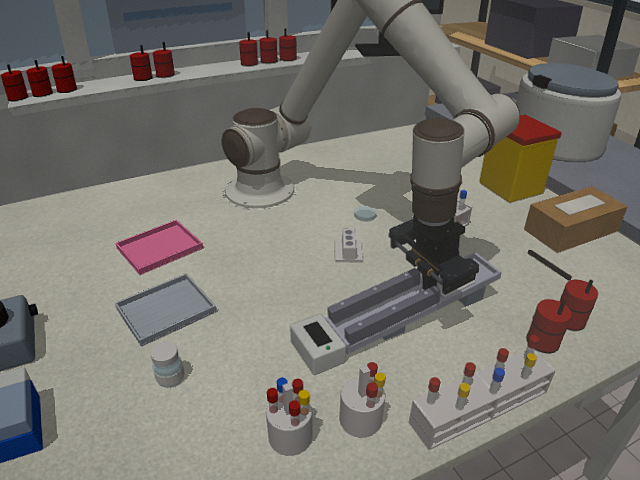

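>>> drive_tool:
  rows:
    - [0,0,-5,5,0,0,0]
    - [0,0,-3,25,0,0,0]
    - [30,0,0,35,0,0,0]
    - [60,0,0,35,0,0,0]
    - [60,0,15,25,0,0,0]

```text
time_s: 5.87
tcp_pos: [0.6342, 0.1461, 0.2015]
ee_rot: [[0.051, -0.999, -0.002], [-0.993, -0.051, 0.105], [-0.105, -0.004, -0.994]]
wrist_force: [1.1, 1.4, 0.3]
gripper_width: 0.151
gripper_force: 0.0
```

>>> drive_tool:
  rows:
    - [60,-1,25,0,0,0,0]
    - [60,-1,25,0,0,0,0]
    - [60,-1,25,0,0,0,0]
    - [60,-1,20,0,0,0,0]
    - [60,0,0,0,0,0,0]

```text
time_s: 6.28
tcp_pos: [0.6289, 0.2462, 0.1977]
ee_rot: [[0.057, -0.998, -0.005], [-0.993, -0.057, 0.106], [-0.106, -0.001, -0.994]]
wrist_force: [-0.1, -0.5, 0.7]
gripper_width: 0.526
gripper_force: 0.0
```

```bash
python3 - <<'E'
from h import *
np.set_printoptions(precision=4,suppress=True)
s=sense(); c=capture('wrist'); save(c,'w3.png')
for m in masks_of('cartridge_mid',c)[:3]:
    v,u=np.nonzero(m['region']&(c['z_map']>0)); P=world(c,np.c_[u,v],s)
    print(m['p'],m['xy'],np.percentile(P,2,0),np.percentile(P,98,0))
    H=P[(P[:,2]>.078)&(P[:,2]<.105)]
    if len(H)>10: print(cv2.minAreaRect((H[:,:2]*1000).astype(np.float32)),np.median(H,0))
E
```

```text
0.69 [321.0, 152.8] [0.5981 0.1553 0.0518] [0.6616 0.236  0.0944]
((629.8721923828125, 194.49081420898438), (30.240034103393555, 82.91979217529297), 3.2737557888031006) [0.6301 0.1911 0.0901]
```

View pics/w3.png

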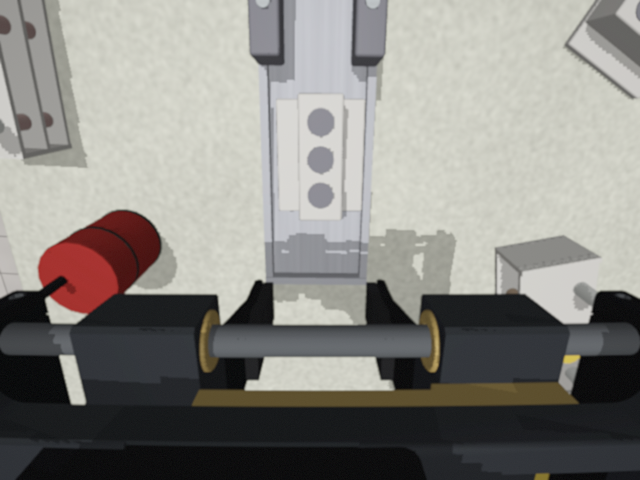

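The wrist view shows the cartridge free of the cheeks, with the rib at (320,157) and its axis aligned with the tool. I'll go down and grasp it.

>>> drive_tool:
  rows:
    - [55,0.5,-18,-10,0,0,0]
    - [55,0.5,-18,-15,0,0,0]
    - [55,0,-10,-18,0,0,0]
    - [55,0,-5,-18,0,0,0]
    - [55,0,0,0,0,0,0]

```text
time_s: 6.8
tcp_pos: [0.628, 0.1888, 0.1327]
ee_rot: [[0.049, -0.999, -0.013], [-0.994, -0.05, 0.102], [-0.103, 0.008, -0.995]]
wrist_force: [-0.7, -0.8, -1.4]
gripper_width: 0.549
gripper_force: 0.0
```

>>> drive_tool:
  rows:
    - [55,0,0,-15,0,0,0]
    - [55,0,0,-15,0,0,0]
    - [55,0,0,-12,0,0,0]
    - [55,0,0,-8,0,0,0]
    - [55,0,0,-1,0,0,0]

```text
time_s: 7.22
tcp_pos: [0.6296, 0.1917, 0.0841]
ee_rot: [[0.053, -0.999, -0.008], [-0.993, -0.053, 0.104], [-0.104, 0.003, -0.995]]
wrist_force: [-1.3, -0.1, -0.3]
gripper_width: 0.551
gripper_force: 0.0
```

>>> drive_tool:
  rows:
    - [0,0,2,-1,0,0,0]
    - [0,0,0,0,0,0,0]
    - [0,0,0,0,0,0,0]
    - [0,0,0,0,0,0,0]
    - [0,0,0,0,0,0,0]

```text
time_s: 7.63
tcp_pos: [0.6312, 0.1945, 0.0857]
ee_rot: [[0.054, -0.999, -0.003], [-0.993, -0.054, 0.106], [-0.106, -0.003, -0.994]]
wrist_force: [1.6, -0.2, 1.3]
gripper_width: 0.341
gripper_force: 30.0
```

>>> drive_tool:
  rows:
    - [0,0,0,0,0,0,0]
    - [0,0,0,0,0,0,0]
    - [0,0,0,0,0,0,0]

```text
time_s: 7.88
tcp_pos: [0.6312, 0.1945, 0.0856]
ee_rot: [[0.054, -0.999, -0.003], [-0.993, -0.054, 0.106], [-0.106, -0.003, -0.994]]
wrist_force: [1.6, 0.8, 3.3]
gripper_width: 0.346
gripper_force: 30.0
```

>>> drive_tool:
  rows:
    - [0,0,0,8,0,0,0]
    - [0,0,0,18,0,0,0]
    - [0,0,0,25,0,0,0]
    - [0,0,0,30,0,0,0]
    - [0,0,0,25,0,0,0]

```text
time_s: 8.3
tcp_pos: [0.6289, 0.1938, 0.1907]
ee_rot: [[0.053, -0.999, -0.009], [-0.993, -0.054, 0.103], [-0.104, 0.004, -0.995]]
wrist_force: [0.2, 0.6, -1.0]
gripper_width: 0.345
gripper_force: 30.0
```

>>> drive_tool:
  rows:
    - [0,-3,-8,15,-0.021,-0.0011,0]
    - [0,-6,-16,5,-0.021,-0.0011,0]
    - [0,-10,-24,0,-0.021,-0.0011,0]
    - [0,-11,-28,0,-0.021,-0.0011,0]
    - [0,-11,-28,0,-0.021,-0.0011,0]

```text
time_s: 8.72
tcp_pos: [0.5864, 0.0884, 0.2084]
ee_rot: [[0.054, -0.999, -0.006], [-0.999, -0.054, -0.002], [0.002, 0.006, -1.0]]
wrist_force: [-0.6, -0.3, -2.7]
gripper_width: 0.345
gripper_force: 30.0
```

>>> drive_tool:
  rows:
    - [0,-11,-28,0,0,0,0.011]
    - [0,-11,-28,0,0,0,0.011]
    - [0,-11,-28,0,0,0,0.011]
    - [0,-11,-28,0,0,0,0.011]
    - [0,-11,-28,0,0,0,0.011]

```text
time_s: 9.13
tcp_pos: [0.531, -0.0516, 0.2086]
ee_rot: [[0.109, -0.994, -0.006], [-0.994, -0.109, -0.0], [-0.0, 0.006, -1.0]]
wrist_force: [0.4, 0.7, -1.9]
gripper_width: 0.342
gripper_force: 30.0
```

>>> drive_tool:
  rows:
    - [0,-11,-28,0,0,0,0.011]
    - [0,-11,-28,0,0,0,0.011]
    - [0,-11,-28,0,0,0,0.011]
    - [0,-11,-28,0,0,0,0.011]
    - [0,-11,-28,0,0,0,0.011]

```text
time_s: 9.55
tcp_pos: [0.4759, -0.1909, 0.2087]
ee_rot: [[0.163, -0.987, -0.005], [-0.987, -0.163, 0.001], [-0.002, 0.005, -1.0]]
wrist_force: [-0.2, -0.3, -1.8]
gripper_width: 0.343
gripper_force: 30.0
```

>>> drive_tool:
  rows:
    - [0,-11,-28,0,0,0,0.011]
    - [0,-11,-28,0,0,0,0.011]
    - [0,-11,-28,0,0,0,0.011]
    - [0,-11,-28,0,0,0,0.011]
    - [0,-11,-26,0,0,0,0.011]

```text
time_s: 9.97
tcp_pos: [0.421, -0.3284, 0.2086]
ee_rot: [[0.217, -0.976, -0.005], [-0.976, -0.217, 0.003], [-0.004, 0.004, -1.0]]
wrist_force: [0.2, -0.1, -2.3]
gripper_width: 0.342
gripper_force: 30.0
```

>>> drive_tool:
  rows:
    - [0,-8,-17,-20,0,0,0]
    - [0,-5,-12,-25,0,0,0]
    - [0,-2,-5,-25,0,0,0]
    - [0,0,0,-20,0,0,0]
    - [0,0,0,-10,0,0,0]

```text
time_s: 10.38
tcp_pos: [0.4049, -0.3604, 0.1062]
ee_rot: [[0.215, -0.977, -0.009], [-0.977, -0.215, 0.005], [-0.007, 0.007, -1.0]]
wrist_force: [0.5, 0.5, -2.8]
gripper_width: 0.343
gripper_force: 30.0
```

```bash
python3 - <<'E'
from h import *
np.set_printoptions(precision=4,suppress=True)
print(sense()['tcp_pos'])
c=capture('scene'); cv2.imwrite('pics/s4.png',cv2.resize(c['frame'][150:390,60:380,::-1],None,fx=2,fy=2))
for m in masks_of('cartridge_mid',c)[:3]:
    v,u=np.nonzero(m['region']&(c['z_map']>0)); P=world(c,np.c_[u,v])
    print(m['p'],m['xy'],np.percentile(P,2,0),np.percentile(P,98,0))
E
```

```text
[ 0.4049 -0.3604  0.1062]
0.64 [153.1, 282.3] [ 0.3891 -0.4048  0.07  ] [ 0.4443 -0.3179  0.1128]
```

View pics/s4.png

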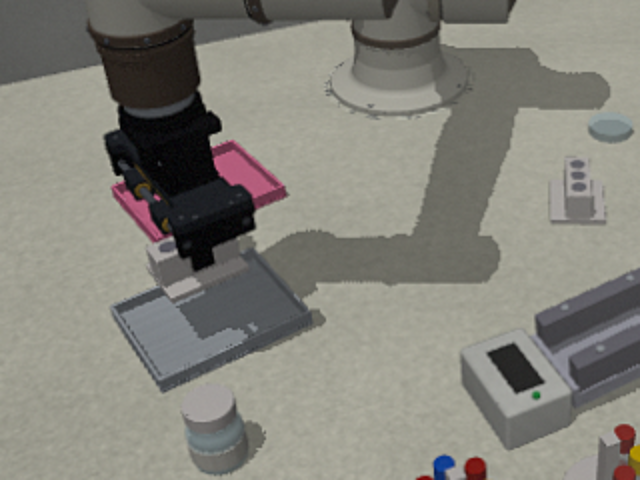

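The cartridge hangs level in the fingers at (200,265) in the crop, directly above the steel tray. I'll lower it.

>>> drive_tool:
  rows:
    - [0,0,0,-15,0,0,0]
    - [0,0,0,-17,0,0,0]
    - [0,0,0,-15,0,0,0]
    - [0,0,0,-8,0,0,0]
    - [0,0,0,-3,0,0,0]

```text
time_s: 10.9
tcp_pos: [0.409, -0.3614, 0.0522]
ee_rot: [[0.218, -0.976, -0.001], [-0.976, -0.218, 0.001], [-0.001, 0.001, -1.0]]
wrist_force: [0.3, 0.5, -2.2]
gripper_width: 0.341
gripper_force: 30.0
```

>>> drive_tool:
  rows:
    - [0,0,0,-2,0,0,0]
    - [0,0,0,-2,0,0,0]
    - [0,0,0,0,0,0,0]

```text
time_s: 11.15
tcp_pos: [0.4097, -0.3619, 0.0492]
ee_rot: [[0.218, -0.976, 0.001], [-0.976, -0.218, -0.001], [0.001, -0.001, -1.0]]
wrist_force: [-0.8, 0.0, -1.7]
gripper_width: 0.342
gripper_force: 30.0
```

>>> drive_tool:
  rows:
    - [0,0,0,-2,0,0,0]
    - [0,0,0,-2,0,0,0]
    - [0,0,0,0,0,0,0]

```text
time_s: 11.4
tcp_pos: [0.4092, -0.3617, 0.0446]
ee_rot: [[0.217, -0.976, -0.0], [-0.976, -0.217, 0.0], [-0.0, 0.0, -1.0]]
wrist_force: [0.1, 0.2, -2.8]
gripper_width: 0.341
gripper_force: 30.0
```

>>> drive_tool:
  rows:
    - [0,0,0,-1,0,0,0]
    - [0,0,0,-1,0,0,0]
    - [0,0,0,0,0,0,0]

```text
time_s: 11.65
tcp_pos: [0.4092, -0.3617, 0.0424]
ee_rot: [[0.217, -0.976, -0.0], [-0.976, -0.217, 0.0], [-0.0, 0.0, -1.0]]
wrist_force: [-0.4, -0.1, -2.3]
gripper_width: 0.342
gripper_force: 30.0
```

>>> drive_tool:
  rows:
    - [0,0,0,-1,0,0,0]
    - [0,0,0,-1,0,0,0]
    - [0,0,0,0,0,0,0]

```text
time_s: 11.9
tcp_pos: [0.4094, -0.3619, 0.0412]
ee_rot: [[0.218, -0.976, 0.0], [-0.976, -0.218, -0.0], [0.0, 0.0, -1.0]]
wrist_force: [0.1, 0.8, 3.4]
gripper_width: 0.34
gripper_force: 30.0
```

Contact: the vertical force rose by about 6 N. I'll release, then retreat.

>>> drive_tool:
  rows:
    - [45,0,0,0,0,0,0]
    - [55,0,0,0,0,0,0]
    - [55,0,0,0,0,0,0]
    - [55,0,0,0,0,0,0]
    - [55,0,0,0,0,0,0]

```text
time_s: 12.32
tcp_pos: [0.4093, -0.3618, 0.0406]
ee_rot: [[0.217, -0.976, 0.0], [-0.976, -0.217, -0.0], [0.0, -0.0, -1.0]]
wrist_force: [-0.5, -0.2, 0.3]
gripper_width: 0.54
gripper_force: 0.0
```

>>> drive_tool:
  rows:
    - [55,0,0,5,0,0,0]
    - [55,0,0,15,0,0,0]
    - [55,0,0,25,0,0,0]
    - [55,0,0,30,0,0,0]
    - [55,0,0,30,0,0,0]

```text
time_s: 12.73
tcp_pos: [0.4088, -0.3616, 0.1467]
ee_rot: [[0.217, -0.976, -0.001], [-0.976, -0.217, 0.0], [-0.001, 0.001, -1.0]]
wrist_force: [0.8, 0.3, 0.8]
gripper_width: 0.55
gripper_force: 0.0
```

>>> drive_tool:
  rows:
    - [55,15,30,15,0,0,0]
    - [55,15,30,0,0,0,0]
    - [55,15,30,0,0,0,0]
    - [55,15,30,0,0,0,0]
    - [55,15,20,0,0,0,0]

```text
time_s: 13.15
tcp_pos: [0.4845, -0.2196, 0.1614]
ee_rot: [[0.218, -0.976, 0.001], [-0.976, -0.218, 0.0], [-0.0, -0.001, -1.0]]
wrist_force: [0.6, -1.0, -0.1]
gripper_width: 0.548
gripper_force: 0.0
```

>>> drive_tool:
  rows:
    - [55,0,0,0,0,0,0]
    - [55,0,0,0,0,0,0]
    - [55,0,0,0,0,0,0]

```text
time_s: 13.4
tcp_pos: [0.4839, -0.2219, 0.1607]
ee_rot: [[0.217, -0.976, -0.0], [-0.976, -0.217, 0.0], [-0.0, 0.0, -1.0]]
wrist_force: [0.1, -0.5, -0.1]
gripper_width: 0.553
gripper_force: 0.0
```

```bash
python3 - <<'E'
from h import *
np.set_printoptions(precision=4,suppress=True)
c=capture('scene'); cv2.imwrite('pics/s5.png',cv2.resize(c['frame'][150:390,60:380,::-1],None,fx=2,fy=2))
for n in ['scene','top']:
  c=capture(n)
  for m in masks_of('cartridge_mid',c)[:3]:
    v,u=np.nonzero(m['region']&(c['z_map']>0)); P=world(c,np.c_[u,v])
    print(m['p'],m['xy'],np.percentile(P,2,0),np.percentile(P,98,0))
E
```

```text
0.72 [163.8, 305.6] [ 0.3949 -0.4047  0.0053] [ 0.4481 -0.3206  0.0484]
0.59 [280.9, 261.4] [ 0.3382  0.0487 -0.0013] [0.4247 0.128  0.0456]
```

View pics/s5.png

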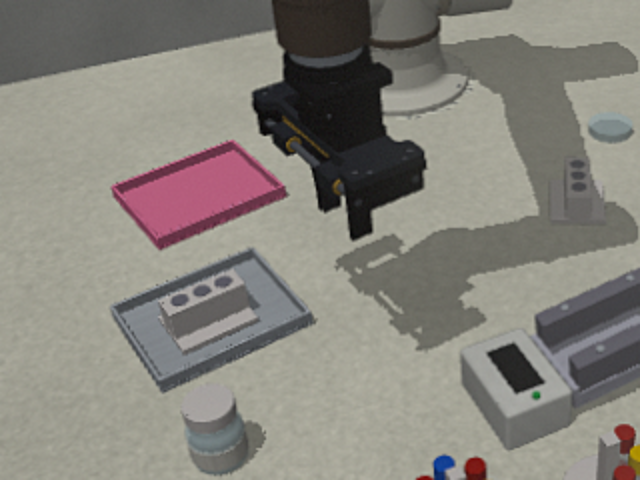

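The cartridge lies flat and right way up in the steel tray at (205,310) in the crop. The arm is clear and the spare hasn't moved.

```bash
python3 -c "
from station import *
print(finish_job())"
```

```text
the job is handed in; nothing more can be done
None
```

The jammed cartridge was pushed clear of the cheeks, lifted out and set down flat, right way up, in the steel tray; the spare was left where it lay, and the job was handed in at about 13.5 s (no verdict was returned).

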